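# Send the oblong housing down the rocker tray

### The arm

A 6-joint arm with a two-finger parallel gripper is mounted at the origin on the work surface. World frame = base frame: x ahead of the robot, y to its left, z up, the work surface at z = 0. Lengths are in mm, angles in rad, forces in N, time in s.
With the tool pointing down it reaches from about 300 to 775 mm from the base axis. Payload 14.6 kg.
Tool frame: the origin (TCP) lies on the front face of the gripper's body, between the roots of the fingers; the fingertips stand 97 mm ahead of it and the grasp point (between the pads) lies 78 mm ahead of it; z points along the fingers, y is the line along which they close (so a half turn about z gives the same grasp; the last joint's range is limited). The gripper opens to 94 mm and grips with 3 to 60 N. Pads are 16 mm wide; open, the fingers measure 119 mm over their backs; the gripper's body (75 mm by 177 mm) begins 78 mm behind the grasp point.
Start: joints at [1.163, 0.3, 1.521, -0, 1.321, -0.067], TCP at [183.83, 518.36, 302.646] pointing down, gripper open.
Joint ranges: [-3.03, 3.03], [-0.79, 2.21], [0.23, 2.52], [-1.04, 4.18], [0, 3.07], [-2.55, 2.55]. Speed limits (rad/s): [2.22, 2.22, 2.57, 3.14, 3.14, 3.14].

### API

Orientations are given as [roll, pitch, yaw] about the fixed x, y, z axes, in that order (R = Rz(yaw) Ry(pitch) Rx(roll)).
In Python, from cell import * gives the robot as it stands.
- The arm moves only by the tool carry_out, never from a script. Its arguments are lists of equal length, an entry for each row: "slide": the shift along the world's x, y, z scaled (see below), a list of three; "dr": the turn, a rotation vector about the world's x, y, z scaled (see below), a list of three; "gripper": the opening in per cent of the stroke, from 0 (shut) to 100 (fully open). A call has 1 to 10 rows; each row is the pose to reach, as a shift and turn from the pose commanded when the call began, turning the shorter way round; what a row does not reach only later rows make up. The controller multiplies each number of a shift by 0.25 m and each number of a turn by 360 degrees. A row lasts 1/12 s, in which the tool goes at most 41.7 mm and 7.16 degrees, less where a joint would pass 70% of its speed; a pose out of reach is approached as far as the arm can. A call with a number of a shift or a turn outside -1 to 1 is refused whole. A call with a gripper value outside its range is refused whole. The fingers move at their own pace and stop on an object; "newtons" is the grip in N (left out, the last holds). Time passes only in rows, so rows that repeat a pose let the fingers close. It gives the time, the measured TCP pose, the force, the opening and the grip force at its end, in the units of the state.
- read_state(): the state, without advancing time (a new reading comes with each control period).
- camera(name): name is "side" or "top" or "wrist"; returns the picture (420x560x3 uint8, red, green, blue); there is no depth.
- camera_model(name): a dict with "vfov" (degrees; the focal length in pixels is half the picture's height over the tangent of half this angle, whatever the lens; pixels are square), "cx", "cy" (the principal point, pixels), "R" (3x3) and "t" (3): a world point X has camera coordinates R X + t. Camera axes: x right, y down, z forward; pixel columns grow to the right and rows downward; lengths in mm; the calibration is good to about 2 mm. The wrist camera is an equidistant fisheye: a pixel r from the principal point sees the ray r / f radians off the axis. A picture is of the moment at which its call begins: read the wrist's pose just before it. camera_model takes no time and is no camera call; for the wrist camera it gives the pose at the moment of the call.
- sign_off(): hands the job in; it is judged then, once.
The state is a dict: "clock": time; "joints": joint angles; "qd": joint speeds; "effort": joint torques, N m; "eef_pos": TCP position; "eef_rot": TCP orientation; "wrist_force": force on the tool from outside, world axes, zero at the start; "moment": the same for the moment, N m; "finger_gap": finger opening in mm; "finger_force": force on a finger pad.
Only numpy, scipy, OpenCV 4.12 (cv2) and the standard library are available. Lean on these libraries where they do the work, as an engineer would, in place of code of your own. Each camera call takes 0.05 s, during which the arm holds its last target. There are 200 camera calls.

### The job

Among the black mouldings on the inspection bench there is one oblong housing with rounded ends. Set it on the rocker tray, on the half nearest the catch tray, and let go, so that its own weight tips the rocker and the housing slides down into the catch tray, where it must stay while the empty rocker swings back level.

Things in the scene. Friction and masses are not known exactly. Their poses are not given: they have to be found in the camera images.
- oblong: The housing to send: black plastic, oblong in plan with straight sides and half-round ends, 76 mm long (its x), 50 mm wide (its y, grip across it), 34 mm high, sides vertical up to 32 mm, about 0.16 kg, flat on the bench. Origin: centre of its underside, z up. The other black mouldings (round, 60 mm; square, 56 mm; long thin one, 130 mm) are not wanted.
- station: Grey base of the rocker and catch tray. Origin on the bench under the pivot, x downhill, y along the pivot. Pivot posts at y = -90 and +90 mm, 98 mm high. Catch tray (open box, slick floor 10 mm up): from x = 78 to 312 mm, 168 mm wide inside; side walls 46 mm, end wall 66 mm high.
- drop (a point): Where to set the housing: on the rocker's top surface, 45 mm downhill of the pivot, midway across; moves with the rocker. x downhill, y along the pivot, z up. Level, it is 85 mm above the bench. The rocker is a slick aluminium plate from 70 mm uphill to 110 mm downhill of the pivot, 152 mm wide between lips 14 mm high, open downhill. The housing tips it if set within 20 mm of here.
- tray (a joint): Tilt of the rocker: 0 is level (held by a dark round counterweight at its uphill end), growing as the downhill end sinks, up to 0.55 rad. It swings damped, tips in about a second and returns level by itself within about 3 s of being emptied.
Not all that is in view belongs to the job. Leave any turquoise look-alike of the oblong alone.

How it is judged:
By the outcome, as a careful person would: the job done as asked, in the order asked, and still so for the second after the job is handed in, with the robot touching nothing.
It also fails if it takes over 32 s, if anything falls off the work surface, if the arm or the gripper's body presses on something with over 40 N, if the wrist force passes 120 N, or if a joint passes its speed limit or range.

## Working session

There is one attempt and no reset: what is moved stays moved. The work goes in short steps, Python scripts to look and compute and a tool call to move; the robot and the scene stay as the last step left them, time stands still between calls to the robot, and variables do not carry over. Pictures are saved under pics/ and viewed, at most 10 in all, crops included, and the job is handed in when it is done.

Besides the shell and the picture viewer there is one more tool, called after "Emit:" as name(argument=value, ...) on one line, values as JSON. carry_out: Moves the arm, as the interface text tells. Its arguments: {"type":"object","properties":{"slide":{"type":"array","items":{"type":"array","items":{"type":"number","minimum":-1,"maximum":1}}},"dr":{"type":"array","items":{"type":"array","items":{"type":"number","minimum":-1,"maximum":1}}},"gripper":{"type":"array","items":{"type":"number"}},"newtons":{"type":"number"}},"required":["slide","dr","gripper"]}

```bash
mkdir -p pics; python3 - <<'E'
from cell import *
import cv2
s=read_state();print(s['clock'],s['eef_pos'],s['eef_rot'],s['finger_gap'])
for n in('top','side'):
    m=camera_model(n);print(n,m)
    cv2.imwrite(f'pics/{n}0.png',camera(n)[:,:,::-1])
E
```

```text
0.0 [183.78077766 518.21556882 302.05280706] [-3.14037333e+00 -5.97155645e-05  2.80077913e+00] 93.41280082426738
top {'vfov': 51.354383279468735, 'cx': 283.4004586972174, 'cy': 201.82781645988493, 'R': array([[ 0.05445148, -0.99850795,  0.00411119],
       [-0.97581829, -0.05408615, -0.21178609],
       [ 0.21169246,  0.00752029, -0.9773074 ]]), 't': array([127.26363693, 627.59857552, 948.17877566])}
side {'vfov': 56.537724584220356, 'cx': 281.1158823788911, 'cy': 214.2502101674037, 'R': array([[-0.906524  , -0.42213717, -0.00380111],
       [-0.28195621,  0.61214277, -0.73877055],
       [ 0.31418933, -0.66864148, -0.67394631]]), 't': array([635.93243831, 139.43697473, 898.33105246])}
```

View pics/top0.png

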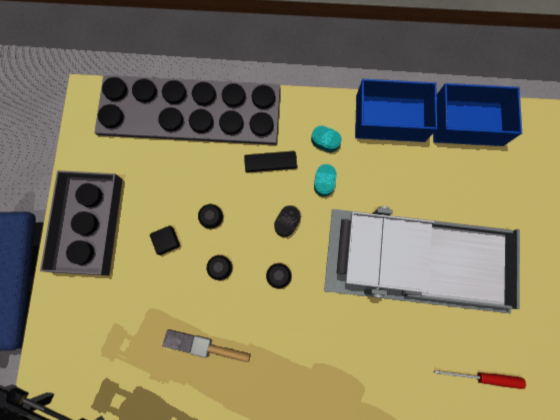

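View pics/side0.png

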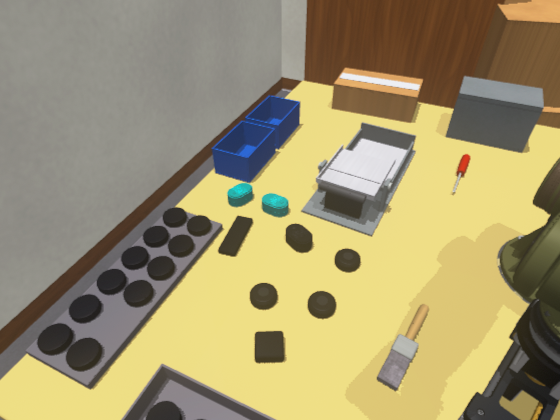

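The top view shows these black parts: rounds at (210,216), (219,267) and (279,275), a square at (165,240), a long thin bar at (270,161), and an oblong at (287,221). The last one fits the description: straight sides with round ends. The turquoise look-alikes are at (326,138) and (325,180). The station's pivot posts are at about (385,211) and (377,292), the counterweight is at (344,247), and downhill is to the right.

```bash
cat > h.py <<'E'
import numpy as np, cv2
from cell import *
def ray(m,uv,z,shape=(420,560),fish=False):
    f=shape[0]/2/np.tan(np.radians(m['vfov']/2))
    d=(np.atleast_2d(uv)-[m['cx'],m['cy']])/f
    if fish:
        r=np.linalg.norm(d,axis=1,keepdims=True); v=np.hstack([d/np.maximum(r,1e-9)*np.sin(r),np.cos(r)])
    else: v=np.hstack([d,np.ones((len(d),1))])
    R=np.array(m['R']);c=-R.T@m['t'];v=v@R
    return c+v*((z-c[2])/v[:,2])[:,None]
def blob(mask,near):
    cs=cv2.findContours(mask.astype(np.uint8),cv2.RETR_EXTERNAL,cv2.CHAIN_APPROX_NONE)[0]
    return max(cs,key=lambda c:cv2.pointPolygonTest(c,near,True))[:,0,:].astype(float)
E
python3 - <<'E'
from h import *
im=cv2.imread('pics/top0.png');m=camera_model('top')
b=blob(im.max(2)<60,(287,221))
for z in (0,17,34):
    w=ray(m,b,z)[:,:2]; print(z,cv2.minAreaRect(w.astype(np.float32)))
print('posts',ray(m,[(385,211),(377,292)],98))
print('tray corners plate edge uphill z85',ray(m,[(349,216),(344,278),(432,221),(430,293)],85))
print('counterweight',ray(m,[(344,247)],85))
print('base',ray(m,[(333,211),(326,292)],0),'end wall top',ray(m,[(518,230),(517,306)],66))
a=cv2.resize(im[180:300,240:330],None,fx=4,fy=4,interpolation=2)
c=cv2.resize(im[195:315,320:420],None,fx=4,fy=4,interpolation=2)
cv2.imwrite('pics/crop.png',np.hstack([a,c]))
E
```

```text
0 ((586.7252807617188, 150.71295166015625), (50.412174224853516, 78.00703430175781), 63.39232635498047)
17 ((583.8046264648438, 150.76388549804688), (49.602928161621094, 76.75486755371094), 63.39238739013672)
34 ((580.8838500976562, 150.81488037109375), (48.793731689453125, 75.50275421142578), 63.39235305786133)
posts [[604.53339105 -67.43778021  98.        ]
 [425.41223058 -51.1209811   98.        ]]
tray corners plate edge uphill z85 [[ 591.15997958   11.08605884   85.        ]
 [ 451.92650507   18.93379933   85.        ]
 [ 590.03512117 -176.87870771   85.        ]
 [ 429.86724943 -169.70058851   85.        ]]
counterweight [[520.1870425   20.64666446  85.        ]]
base [[617.79752617  38.40773274   0.        ]
 [420.90928416  49.05587418   0.        ]] end wall top [[ 583.54361144 -380.6879874    66.        ]
 [ 412.60062095 -368.37464921   66.        ]]
```

View pics/crop.png

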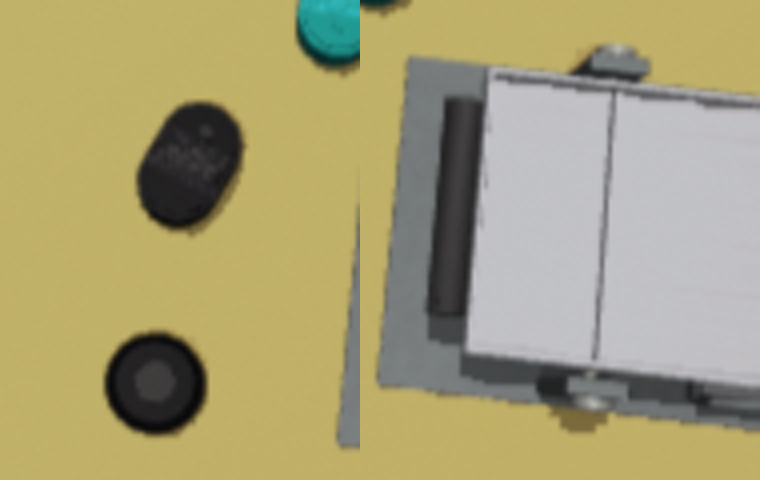

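The crop confirms the oblong: straight sides, half-round ends and about 77 x 50 mm, centred near (584, 151). The pivot comes out near (515, -59). The posts measure 180 mm apart, as they should. I'll move above the oblong now.

Emit:
carry_out(slide=[[1,-1,0],[1,-1,0],[1,-1,0],[1,-1,0],[1,-1,0],[1,-1,0],[1,-1,0],[1,-1,0],[1,-1,0],[1,-1,0]], dr=[[0,0,-0.0197],[0,0,-0.0197],[0,0,-0.0197],[0,0,-0.0197],[0,0,-0.0197],[0,0,-0.0197],[0,0,-0.0197],[0,0,-0.0197],[0,0,-0.0197],[0,0,-0.0197]], gripper=[100,100,100,100,100,100,100,100,100,100])

```text
clock: 0.93
eef_pos: [436.0, 265.6, 302.2]
eef_rot: [-3.141, 0.0, 2.673]
wrist_force: [0.3, -0.0, -0.5]
finger_gap: 93.8
finger_force: 0.0
```

Emit:
carry_out(slide=[[0.6,-0.469,-0.24],[0.6,-0.469,-0.24],[0.6,-0.469,-0.24],[0.6,-0.469,-0.24],[0.6,-0.469,-0.24],[0.6,-0.469,-0.24],[0.6,-0.469,-0.24],[0.6,-0.469,-0.24]], dr=[[0,0,0],[0,0,0],[0,0,0],[0,0,0],[0,0,0],[0,0,0],[0,0,0],[0,0,0]], gripper=[100,100,100,100,100,100,100,100])

```text
clock: 1.6
eef_pos: [583.3, 151.9, 242.6]
eef_rot: [-3.141, -0.001, 2.677]
wrist_force: [0.1, -0.1, -0.8]
finger_gap: 93.6
finger_force: 0.0
```

```bash
python3 - <<'E'
from h import *
m=camera_model('wrist');s=read_state();im=camera('wrist')[:,:,::-1]
print(s['clock'],s['eef_pos'],s['eef_rot'],s['joints'])
R=np.array(m['R']);print('cam',-R.T@m['t'],m['cx'],m['cy'],m['vfov'],R[2])
f=210/np.tan(np.radians(m['vfov']/2))
p=R@[583.8,151,17]+m['t'];th=np.arctan2(np.hypot(*p[:2]),p[2]);print('expected px',p[:2]/np.hypot(*p[:2])*th*f+[m['cx'],m['cy']])
cv2.imwrite('pics/w1.png',im)
E
```

```text
1.6 [583.263532   151.92003394 242.58322037] [-3.14140555e+00 -5.45904019e-04  2.67741429e+00] [ 1.93988747e-01  4.68594102e-01  1.43208618e+00  1.96448211e-04
  1.24145870e+00 -9.12692851e-01]
cam [511.35314918 188.35763682 323.72619148] 279.54449613223517 207.76906101173395 65.70646984690485 [ 0.24171409 -0.12111949 -0.96275873]
expected px [278.57891081 203.20241731]
```

View pics/w1.png

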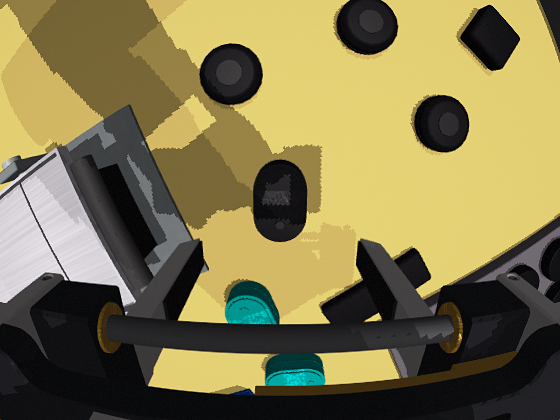

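The wrist view shows the oblong at (280,201), against (279,203) expected. It is centred and aligned with the fingers, which are clear of the turquoise parts at (251,303) and (295,367). I'll descend and grip.

Emit:
carry_out(slide=[[0,0,-0.14],[0,0,-0.28],[0,0,-0.4],[0,0,-0.5],[0,0,-0.55],[0,0,-0.57],[0,0,-0.57],[0,0,-0.57]], dr=[[0,0,0],[0,0,0],[0,0,0],[0,0,0],[0,0,0],[0,0,0],[0,0,0],[0,0,0]], gripper=[100,100,100,100,100,100,100,100])

```text
clock: 2.32
eef_pos: [584.3, 151.6, 101.8]
eef_rot: [3.14, 0.002, 2.678]
wrist_force: [0.4, -0.5, -0.4]
finger_gap: 93.8
finger_force: 0.0
```

Emit:
carry_out(slide=[[0,0,0],[0,0,0],[0,0,0],[0,0,0],[0,0,0],[0,0,0],[0,0,0],[0,0,0]], dr=[[0,0,0],[0,0,0],[0,0,0],[0,0,0],[0,0,0],[0,0,0],[0,0,0],[0,0,0]], gripper=[30,30,30,30,30,30,30,30], newtons=20)

```text
clock: 2.98
eef_pos: [583.9, 151.1, 100.2]
eef_rot: [3.142, 0.0, 2.677]
wrist_force: [0.4, -0.0, 0.3]
finger_gap: 49.7
finger_force: 20.0
```

Gripped: the gap is 49.7 mm for a 50 mm part. I'll lift, and work out the station pose more closely from the top picture I already have.

Emit:
carry_out(slide=[[0,0,0.1],[0,0,0.25],[0,0,0.4],[0,0,0.55],[0,0,0.64],[0,0,0.64],[0,0,0.64]], dr=[[0,0,0],[0,0,0],[0,0,0],[0,0,0],[0,0,0],[0,0,0],[0,0,0]], gripper=[30,30,30,30,30,30,30])

```text
clock: 3.57
eef_pos: [583.9, 151.1, 260.7]
eef_rot: [3.141, 0.001, 2.677]
wrist_force: [0.9, -0.3, -1.7]
finger_gap: 49.5
finger_force: 20.0
```

```bash
python3 - <<'E'
from h import *
m=camera_model('top')
P=lambda n,a,z:print(n,ray(m,a,z)[:,:2].round(1).tolist())
P('posts',[(383.8,210),(377.5,294.5)],98)
P('line',[(383.3,217.5),(379,285)],85)
P('uphill edge',[(352.5,212.5),(346.8,283)],85)
P('plate downhill end',[(432,221),(430,293)],85)
P('base uphill corners',[(332.5,209.5),(325,291)],0)
P('endwall outer top',[(518.5,230),(518,307)],66)
E
```

```text
posts [[606.7, -64.7], [420.2, -52.2]]
line [[592.0, -66.7], [441.0, -58.1]]
uphill edge [[599.7, 3.3], [441.4, 12.5]]
plate downhill end [[590.0, -176.9], [429.9, -169.7]]
base uphill corners [[621.5, 39.8], [423.1, 51.5]]
endwall outer top [[583.6, -381.8], [410.6, -370.5]]
```

The pivot line is centred at (516, -62), with the plate ends measuring 70 mm uphill and 111 mm downhill, which matches the spec. The drop point is then (513, -107) with the axis skewed by 3.4°.

Emit:
carry_out(slide=[[-0.028,-0.1,0],[-0.056,-0.2,0],[-0.085,-0.3,0],[-0.113,-0.4,0],[-0.141,-0.5,0],[-0.169,-0.6,0],[-0.2,-0.7,0],[-0.226,-0.8,0],[-0.254,-0.9,0],[-0.282,-1,0]], dr=[[0,0,-0.0186],[0,0,-0.0371],[0,0,-0.0557],[0,0,-0.0742],[0,0,-0.0928],[0,0,-0.1114],[0,0,-0.13],[0,0,-0.1485],[0,0,-0.167],[0,0,-0.1856]], gripper=[30,30,30,30,30,30,30,30,30,30])

```text
clock: 4.4
eef_pos: [512.3, -99.9, 258.0]
eef_rot: [-3.138, -0.001, 1.505]
wrist_force: [0.3, 0.2, -0.7]
finger_gap: 50.1
finger_force: 20.0
```

Emit:
carry_out(slide=[[0,-0.032,-0.05],[0,-0.032,-0.1],[0,-0.032,-0.1],[0,-0.032,-0.1]], dr=[[0,0,0],[0,0,0],[0,0,0],[0,0,0]], gripper=[30,30,30,30])

```text
clock: 4.73
eef_pos: [512.8, -106.7, 233.5]
eef_rot: [-3.138, -0.001, 1.511]
wrist_force: [1.0, 0.4, -1.0]
finger_gap: 49.6
finger_force: 20.0
```

```bash
python3 - <<'E'
from h import *
s=read_state();print(s['clock'],s['eef_pos'],s['eef_rot'],s['joints'])
a=camera('wrist')[:,:,::-1];b=camera('side')[:,:,::-1]
cv2.imwrite('pics/p1.png',np.hstack([cv2.resize(a,(400,300)),cv2.resize(b[80:300,240:533],(400,300))]))
E
```

```text
4.7333 [ 512.81935691 -106.71115329  233.51928159] [-3.13812389e+00 -8.20306103e-04  1.51081426e+00] [-2.75110121e-01  3.11927553e-01  1.67417611e+00  6.64625911e-05
  1.15905291e+00 -2.15156185e-01]
```

View pics/p1.png

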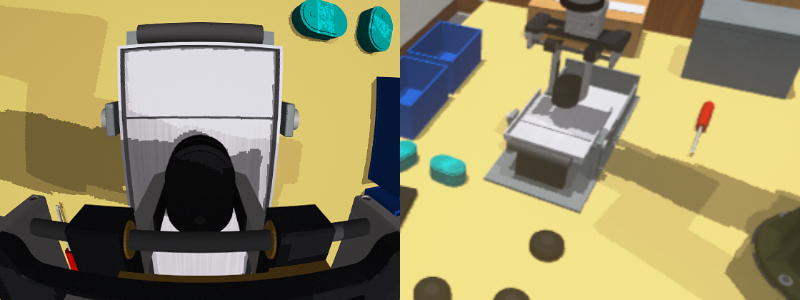

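The housing is centred between the lips (at 201, with lips at 123 and 280), aligned, and just downhill of the pivot line. I'll lower it to about 1 mm above the plate.

Emit:
carry_out(slide=[[0,0,-0.06],[0,0,-0.12],[0,0,-0.16],[0,0,-0.185],[0,0,-0.196],[0,0,-0.196],[0,0,-0.196],[0,0,-0.196]], dr=[[0,0,0],[0,0,0],[0,0,0],[0,0,0],[0,0,0],[0,0,0],[0,0,0],[0,0,0]], gripper=[30,30,30,30,30,30,30,30])

```text
clock: 5.5
eef_pos: [513.6, -106.9, 186.8]
eef_rot: [3.141, 0.0, 1.511]
wrist_force: [0.2, -0.1, -1.0]
finger_gap: 50.0
finger_force: 20.0
```

Position is good and there is no contact load. I'll release, then raise.

Emit:
carry_out(slide=[[0,0,0],[0,0,0],[0,0,0],[0,0,0.06],[0,0,0.16],[0,0,0.3],[0,0,0.45],[0,0,0.45]], dr=[[0,0,0],[0,0,0],[0,0,0],[0,0,0],[0,0,0],[0,0,0],[0,0,0],[0,0,0]], gripper=[85,85,85,85,85,85,85,85])

```text
clock: 6.17
eef_pos: [514.6, -107.2, 305.8]
eef_rot: [3.132, 0.002, 1.511]
wrist_force: [0.3, -0.2, 0.8]
finger_gap: 79.7
finger_force: 0.0
```

Emit:
carry_out(slide=[[0,0.15,0],[0,0.3,0],[0,0.45,0],[0,0.6,0],[0,0.75,0],[0,0.9,0],[0,0.9,0],[0,0.9,0],[0,0.9,0],[0,0.9,0]], dr=[[0,0,0],[0,0,0],[0,0,0],[0,0,0],[0,0,0],[0,0,0],[0,0,0],[0,0,0],[0,0,0],[0,0,0]], gripper=[85,85,85,85,85,85,85,85,85,85])

```text
clock: 7.0
eef_pos: [513.4, 117.2, 298.6]
eef_rot: [3.142, 0.0, 1.51]
wrist_force: [0.6, -0.1, 0.1]
finger_gap: 80.3
finger_force: 0.0
```

Emit:
carry_out(slide=[[0,0,0],[0,0,0],[0,0,0],[0,0,0],[0,0,0],[0,0,0],[0,0,0],[0,0,0],[0,0,0],[0,0,0]], dr=[[0,0,0],[0,0,0],[0,0,0],[0,0,0],[0,0,0],[0,0,0],[0,0,0],[0,0,0],[0,0,0],[0,0,0]], gripper=[85,85,85,85,85,85,85,85,85,85])

```text
clock: 7.83
eef_pos: [513.3, 118.1, 298.7]
eef_rot: [-3.142, -0.0, 1.511]
wrist_force: [0.1, 0.1, -0.4]
finger_gap: 79.9
finger_force: 0.0
```

Emit:
carry_out(slide=[[0,0,0],[0,0,0],[0,0,0],[0,0,0],[0,0,0],[0,0,0],[0,0,0],[0,0,0],[0,0,0],[0,0,0]], dr=[[0,0,0],[0,0,0],[0,0,0],[0,0,0],[0,0,0],[0,0,0],[0,0,0],[0,0,0],[0,0,0],[0,0,0]], gripper=[85,85,85,85,85,85,85,85,85,85])

```text
clock: 8.67
eef_pos: [513.3, 118.1, 298.7]
eef_rot: [3.142, -0.0, 1.511]
wrist_force: [-0.5, 0.5, -0.1]
finger_gap: 79.8
finger_force: 0.0
```

Emit:
carry_out(slide=[[0,0,0],[0,0,0],[0,0,0],[0,0,0],[0,0,0],[0,0,0],[0,0,0],[0,0,0],[0,0,0],[0,0,0]], dr=[[0,0,0],[0,0,0],[0,0,0],[0,0,0],[0,0,0],[0,0,0],[0,0,0],[0,0,0],[0,0,0],[0,0,0]], gripper=[85,85,85,85,85,85,85,85,85,85])

```text
clock: 9.5
eef_pos: [513.3, 118.1, 298.6]
eef_rot: [-3.142, 0.0, 1.511]
wrist_force: [-0.8, 0.4, 0.0]
finger_gap: 79.8
finger_force: 0.0
```

```bash
python3 - <<'E'
from h import *
print(read_state()['clock'])
a=camera('top')[:,:,::-1];b=camera('side')[:,:,::-1]
cv2.imwrite('pics/e1.png',np.hstack([cv2.resize(a[180:330,300:550],(400,240)),cv2.resize(b[80:260,240:540],(400,240))]))
E
```

```text
9.5
```

View pics/e1.png

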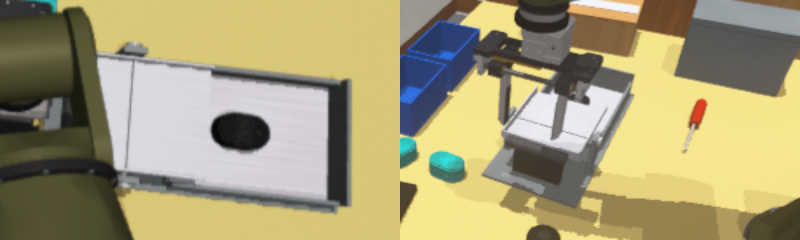

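The housing lies in the catch tray at about (240,130) in the left crop, and the rocker looks level. I'll wait a bit longer and compare the rocker with its starting picture.

Emit:
carry_out(slide=[[-0.1,0.15,0],[-0.2,0.3,0],[-0.3,0.45,0],[-0.4,0.6,0],[-0.4,0.6,0],[-0.4,0.6,0],[-0.4,0.6,0],[-0.4,0.6,0],[-0.4,0.6,0],[-0.4,0.6,0]], dr=[[0,0,0],[0,0,0],[0,0,0],[0,0,0],[0,0,0],[0,0,0],[0,0,0],[0,0,0],[0,0,0],[0,0,0]], gripper=[85,85,85,85,85,85,85,85,85,85])

```text
clock: 10.43
eef_pos: [414.0, 267.2, 298.6]
eef_rot: [-3.141, 0.0, 1.509]
wrist_force: [-0.3, 0.0, 0.0]
finger_gap: 79.6
finger_force: 0.0
```

Emit:
carry_out(slide=[[0,0,0],[0,0,0],[0,0,0],[0,0,0],[0,0,0],[0,0,0],[0,0,0],[0,0,0],[0,0,0],[0,0,0]], dr=[[0,0,0],[0,0,0],[0,0,0],[0,0,0],[0,0,0],[0,0,0],[0,0,0],[0,0,0],[0,0,0],[0,0,0]], gripper=[85,85,85,85,85,85,85,85,85,85])

```text
clock: 11.27
eef_pos: [413.3, 268.1, 298.6]
eef_rot: [3.142, -0.0, 1.511]
wrist_force: [-0.4, -0.1, -0.3]
finger_gap: 80.0
finger_force: 0.0
```

```bash
python3 - <<'E'
from h import *
a=camera('top')[:,:,::-1];b=camera('side')[:,:,::-1];print(read_state()['clock'])
w=blob(a.max(2)<50,(450,261));print(cv2.minAreaRect(w.astype(np.float32)),cv2.minAreaRect(ray(camera_model('top'),w,27)[:,:2].astype(np.float32)))
o=cv2.imread('pics/side0.png')
c=lambda x:cv2.resize(x[115:235,300:425],(400,384),interpolation=2)
cv2.imwrite('pics/e2.png',np.hstack([c(o),c(b)]))
E
```

```text
11.3667
((449.6756896972656, 261.94598388671875), (35.51018142700195, 21.371868133544922), 9.462322235107422) ((505.69635009765625, -236.1779022216797), (82.44522857666016, 50.606719970703125), 83.6695327758789)
```

View pics/e2.png

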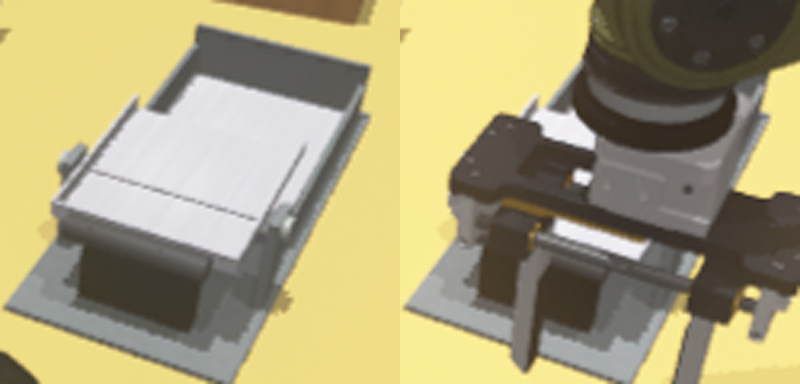

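The counterweight sits exactly where it did at the start (lower corner at (195,330), same position in both crops), so the rocker is level. The housing has not moved: it rests about 174 mm downhill, inside the catch tray and clear of the rocker, and the arm touches nothing.

```bash
python3 -c "
from cell import *
print(sign_off())"
```

```text
the job is handed in; nothing more can be done
None
```

The oblong housing slid into the catch tray and stayed there, the empty rocker swung back level, and I handed the job in at about 11.4 s; `sign_off()` returned no verdict.

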